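# Lock the chopper lid and hold the pulse dial

### The arm

A 7-joint arm with a two-finger parallel gripper is mounted at the origin on a cart in front of the work surface, level with it; the furniture and walls round the work are solid. World frame = base frame: x ahead of the robot, y to its left, z up, the work surface at z = 0. Lengths are in m, angles in rad, forces in N, time in s.
With the tool pointing down it reaches from about 0.425 to 0.875 m from the base axis. Payload 4.7 kg.
Tool frame: the origin (TCP) lies at the very end of the fingers, on their centre line; the grasp point (between the pads) lies 19 mm behind it; x points along the fingers, z is the direction in which the jaws open and shut, and the axes are right-handed (so a half turn about x gives the same grasp; the last joint's range is limited). The gripper opens to 87 mm and grips with 3 to 60 N. Pads are 19 mm wide; open, the fingers measure 117 mm over their backs; the gripper's body (75 mm by 190 mm) begins 51 mm behind the grasp point.
Start: joints at [-1.331, 0.321, -0.07, 1.45, 0.023, 1.371, -0.057], TCP at [0.146, 0.634, 0.223] pointing down, gripper open.
Joint ranges: [-2.86, 2.86], [-0.3, 2.09], [-1.38, 1.24], [0.06, 2.45], [-1.56, 4.7], [0.09, 2.05], [-2.69, 2.69]. Speed limits (rad/s): [2.57, 2.57, 3.14, 3.14, 3.14, 3.14, 3.14].

### API

Orientations are given as a rotation vector (axis times angle).
In Python, from bench import telemetry, viewer, workorder gives the robot as it stands.
- The arm moves only by the shell command python3 -m creep 'ROWS' [FORCE]. ROWS is JSON, a list of rows, each an object of numbers: "fingers": the opening, from 0 (shut) to 1 (fully open); "x", "y", "z": the shift along the tool's x, y, z in units of 40 mm (1.0 is 40 mm); "twist": the turn about the tool's x in units of 5 degrees (1.0 is 5 degrees). In form: [{"fingers": .., "x": .., "y": .., "z": .., "twist": ..}, ...]. A call has 1 to 20 rows; each row is the pose to reach, as a shift and turn from the pose commanded when the call began, along the tool's axes at that moment; what a row does not reach only later rows make up. A row lasts 1/12 s, in which the tool goes at most 41.7 mm and 7.16 degrees, less where a joint would pass 70% of its speed; a pose out of reach is approached as far as the arm can. A call with a gripper value outside its range is refused whole. The fingers move at their own pace and stop on an object; FORCE is the grip in N (left out, the last holds). Time passes only in rows, so rows that repeat a pose let the fingers close. It gives the time, the measured TCP pose, the force and the opening at its end, in the units of the state.
- telemetry.get_state(): the state, without advancing time (a new reading comes with each control period).
- viewer.get_image(name): name is "side" or "top"; returns a dict with "pixels" (384x512x3 uint8, red, green, blue), "z_map" (384x512 float32, m along the optical axis (not along the pixel's ray), 0 where there is no reading), "K" (3x3 intrinsics, pixels), "xyz" and "attitude" of the camera in the world. Camera axes: x right, y up, looking along -z (the intrinsics and any distortion apply to the point x, -y, -z); pixel columns grow to the right and rows downward; lengths in m; the calibration is good to about 2 mm. A picture is of the moment at which its call begins.
- workorder.close_job(): hands the job in, once; it reports no verdict.
The state is a dict: "time": time; "joint_positions": joint angles; "qd": joint speeds; "joint_torque": joint torques, N m; "position": TCP position; "tool_rot": TCP orientation; "ft_force": force on the tool from outside, world axes, zero at the start; "torque": the same for the moment, N m; "grip_width": opening from 0.0 (shut) to 1.0 (fully open).
Only numpy, scipy, OpenCV 4.12 (cv2) and the standard library are available. Lean on these libraries where they do the work, as an engineer would, in place of code of your own. Each camera call takes 0.05 s, during which the arm holds its last target.

### The job

Lock the lid of the food chopper: take the locking pin out of its wooden rest and push it down through the eyelet on the side of the lid and the tab below, until its head sits on the eyelet, and let go of it. Only then grip the chopper's dial and turn it clockwise past the first two click positions to the third (the pulse position, three pips), which springs back when let go: hold it there and finish while still gripping it. Leave the mug, the pepper mill and the glass where they stand.

Things in the scene. Friction and masses are not known exactly. Their poses are not given: they have to be found in the camera images.
- chopper: food chopper, fixed to the worktop: white base 230 x 140 mm, top 60 mm high; origin on the worktop under the middle of the base, x along its length away from the dial end towards the bowl end, y to the side with the eyelet, z up. Round bowl with a shut lid, axis at x = +58 mm, lid 114 mm across, its top at 125 mm, a low boss on it to 130 mm. Dial on the base top at x = -75 mm, y = 0.
- eye (a point): centre of the eyelet hole at the upper face of the lid's tab, 125 mm above the worktop, at x = +58, y = +78 mm in the chopper's frame. Tab 30 x 30 mm, 6 mm thick, vertical hole 11 mm across with a small chamfer; a second tab with the same hole in line lies below it, its upper face 20 mm lower. Free space of 39 mm under the lower tab.
- dial_grip (a point): on the dial's vertical axis, at the top of its grip bar (98 mm above the worktop); point x axis runs along the bar towards its pointer end (white line), z up. Black dial: disc 56 mm across up to 70 mm above the worktop, and on it an upright grip bar 48 mm long, 12 mm wide, from 70 to 98 mm above the worktop, to be pinched across its width from above.
- dial (a joint): dial angle in rad: 0 = off (start), grows clockwise seen from above; clicks 1, 2, 3 at 0.4, 0.8, 1.2 (one, two, three pips on the base; off a short bar, where the pointer is 0.6 counter-clockwise of the chopper's x axis); hard stop 1.3. Let go, 1 and 2 stay, up to 0.08 short of the mark; 3 springs back to a lower one. Turning takes up to 0.26 N m, holding at 1.2 0.14 N m.
- pin: loose locking pin, standing upright: steel rod 8 mm across, 36 mm long with a tapered tip, under a black cylindrical head 22 mm across and 34 mm high; origin at the tip, z along the pin up to the head (head from z = 36 to 70 mm), 50 g. It stands in the pin rest, the underside of its head on top of the rest (40 mm above the worktop), its tip 4 mm above the worktop.
- pin_collar (a point): centre of the underside of the pin's head, 36 mm above its tip; when the pin is fully home this lies at the eyelet centre.
- pin_rest: wooden block 50 x 50 x 40 mm, fixed; origin under its centre; vertical hole 11 mm across in its middle, 38 mm deep, holding the pin.
- mug: striped mug, 84 mm across, 89 mm high, bystander; origin at its underside
- mill: wooden pepper mill, 58 mm across, 170 mm high, bystander; origin at its underside
- glass: drinking glass, 84 mm across, 93 mm high, bystander; origin at its underside

How it is judged:
On the way, in this order (a step that is already met when the one before it is completed fails the run):
1. the pin is fully home in the lid's eyelet and let go (distance between pin_collar and eye below 0.006 m and angle between pin's own z axis and vertical below 0.12 rad and contact force between the fingers and pin below 0.3 N), for 0.3 s.
2. the gripped dial is at the third position (value of joint dial above 1.08 rad and contact force between the fingers and dial above 0.5 N), for 1 s.
At the end, for the whole second after the job is handed in: Still gripping the dial: it stands at its third position (above 1.08 rad, up to the hard stop), the fingers pressing on it by over 0.5 N; the pin is untouched and home, the underside of its head within 6 mm of the eyelet centre, tilted under 0.12 rad (all of step 1 and all of step 2); the arm keeps its last pose, push and grip.
It fails at once if the dial is turned away from off (0.3 rad) before the pin is home (value of joint dial above 0.3 rad and not (distance between pin_collar and eye below 0.006 m and angle between pin's own z axis and vertical below 0.12 rad)).
It fails at once if the mug is moved by more than 30 mm or tipped over (distance of mug from where it was at the start of the episode above 0.03 m or angle between mug's own z axis and vertical above 0.4 rad).
It fails at once if the pepper mill is moved by more than 30 mm or tipped over (distance of mill from where it was at the start of the episode above 0.03 m or angle between mill's own z axis and vertical above 0.4 rad).
It fails at once if the drinking glass is moved by more than 30 mm or tipped over (distance of glass from where it was at the start of the episode above 0.03 m or angle between glass's own z axis and vertical above 0.4 rad).
It also fails if it takes over 48 s, if anything falls off the work surface, if the arm or the gripper's body presses on something with over 40 N, if the wrist force passes 120 N, or if a joint passes its speed limit or range.

## Working session

There is one attempt and no reset: what is moved stays moved. The work goes in short steps, Python scripts to look and compute and a shell command to move; the robot and the scene stay as the last step left them, time stands still between calls to the robot, and variables do not carry over. Pictures are saved under pics/ and viewed, and the job is handed in when it is done.

```bash
mkdir -p pics; ls; python3 - <<'E'
from bench import telemetry, viewer
import cv2, numpy as np
print(telemetry.get_state())
for n in ("side","top"):
    im=viewer.get_image(n); np.savez(f"{n}0.npz",**im)
    cv2.imwrite(f"pics/{n}0.png",im["pixels"][:,:,::-1])
    print(n,im["K"],im["xyz"],im["attitude"],[k for k in im])
E
```

```text
pics
{'time': 0.0, 'joint_positions': array([-1.33090265,  0.32184222, -0.0700738 ,  1.45164669,  0.02256321,
        1.37078475, -0.05685771]), 'qd': array([-4.83236903e-05,  6.88930717e-04,  1.03837438e-03, -3.26766046e-03,
        1.24004908e-03,  3.04049382e-04, -8.15558201e-04]), 'joint_torque': array([-5.38827971e-04, -4.91289425e+01, -4.04417356e-01, -3.12528098e+01,
       -6.39041117e-02,  4.39449248e-02,  1.57322074e-04]), 'position': array([0.14544346, 0.63296675, 0.22146314]), 'tool_rot': array([-1.0425592 ,  1.30904069,  1.04050394]), 'ft_force': array([-0.05175443, -1.00618505, -0.21472924]), 'torque': array([ 0.02136158, -0.02852618, -0.0165668 ]), 'grip_width': 0.9985429466636113}
side [[415.73847257   0.         259.05578403]
 [  0.         415.73847257 189.93787794]
 [  0.           0.           1.        ]] [0.23898241 0.71118264 0.50553677] [ 0.29561874 -1.46759068 -2.3528845 ] ['pixels', 'z_map', 'K', 'xyz', 'attitude']
top [[354.25249711   0.         250.56092516]
 [  0.         354.25249711 185.40691223]
 [  0.           0.           1.        ]] [ 0.4808853  -0.04371328  1.00686688] [ 0.06994281 -0.07030509 -1.58522382] ['pixels', 'z_map', 'K', 'xyz', 'attitude']
```

View pics/side0.png

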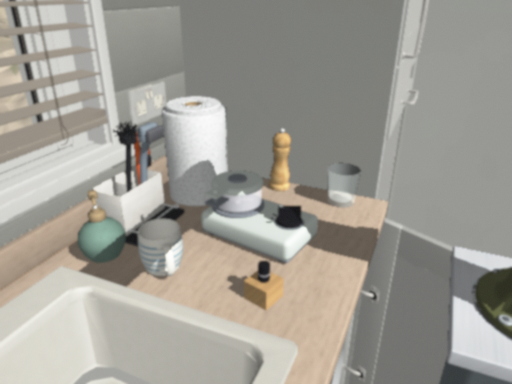

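View pics/top0.png

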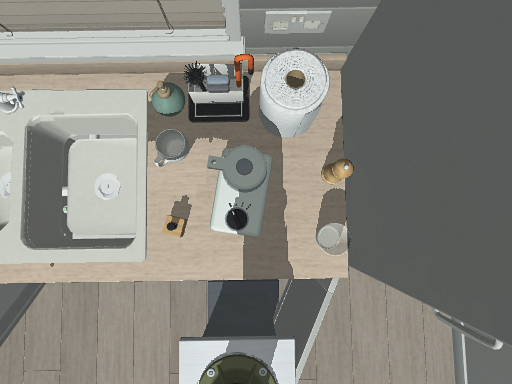

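The side view shows the chopper in the middle, the pin on its rest at about (264,270), and the mug at (160,245). In the top view the dial is at (237,219), the eyelet tab at (214,162), the pin at (172,226), the mug at (171,146), the glass at (332,238) and the mill at (337,171). Next I'll measure these.

```bash
cat > h.py <<'E'
import numpy as np, cv2
from scipy.spatial.transform import Rotation as R
def load(n): return dict(np.load(n))
def rays(im,u,v):
    K=im["K"]; d=np.stack([(u-K[0,2])/K[0,0],-(v-K[1,2])/K[1,1],-np.ones_like(u,dtype=float)],-1)
    return d@R.from_rotvec(im["attitude"]).as_matrix().T
def pts(im):
    h,w=im["z_map"].shape; v,u=np.mgrid[:h,:w].astype(float)
    return im["xyz"]+rays(im,u,v)*im["z_map"][...,None]
def plane(im,u,v,z):
    d=rays(im,np.array(float(u)),np.array(float(v))); return im["xyz"]+d*(z-im["xyz"][2])/d[2]
def proj(im,p):
    q=R.from_rotvec(im["attitude"]).as_matrix().T@(np.asarray(p)-im["xyz"]);K=im["K"]
    return K[0,0]*q[0]/-q[2]+K[0,2], K[1,1]*-q[1]/-q[2]+K[1,2]
E
python3 - <<'E'
from h import *
im=load("top0.npz");P=pts(im)
s=im["pixels"][120:245,150:280][:,:,::-1]
cv2.imwrite("pics/topcrop.png",cv2.resize(s,None,fx=6,fy=4.8*1.25*0.8,interpolation=cv2.INTER_CUBIC)) 
cv2.imwrite("pics/topcrop.png",cv2.resize(s,None,fx=4.7,fy=4.7,interpolation=cv2.INTER_CUBIC))
for (u,v) in [(237,219),(237,230),(214,162),(172,226),(243,167),(180,225),(150,250),(230,200),(171,146),(337,171),(332,238)]: print(u,v,P[v,u].round(4))
im=load("side0.npz");s=im["pixels"][160:315,190:330][:,:,::-1]
cv2.imwrite("pics/sidecrop.png",cv2.resize(s,None,fx=3.8,fy=3.8,interpolation=cv2.INTER_CUBIC))
E
```

```text
237 219 [ 0.4765 -0.0086  0.098 ]
237 230 [ 0.4472 -0.0068  0.0602]
214 162 [ 6.40e-01  5.93e-02 -3.00e-04]
172 226 [0.4608 0.1628 0.0736]
243 167 [ 0.6055 -0.0264  0.1309]
180 225 [0.4624 0.1482 0.0414]
150 250 [0.3934 0.2396 0.0032]
230 200 [0.5272 0.0111 0.0589]
171 146 [0.6865 0.1808 0.0093]
337 171 [ 0.5891 -0.2551  0.1522]
332 238 [ 0.4194 -0.2688  0.0125]
```

View pics/topcrop.png

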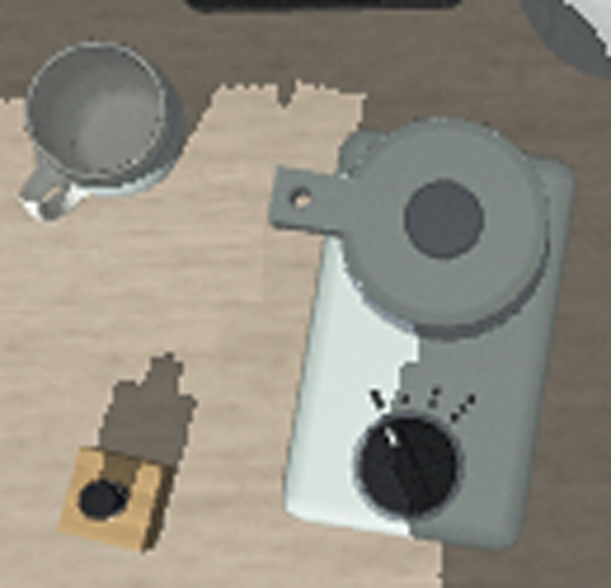

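View pics/sidecrop.png

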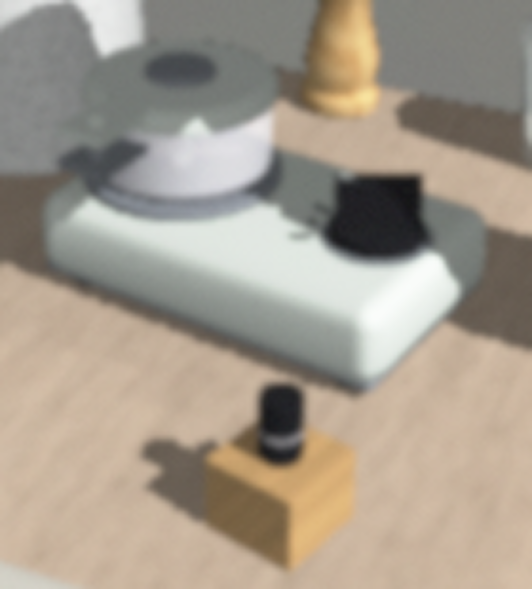

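```bash
python3 - <<'E'
from h import *
im=load("top0.npz");P=pts(im);h,w=im["z_map"].shape
v,u=np.mgrid[:h,:w]
px=im["pixels"].astype(int)
box=lambda a,b,c,d:(u>=a)&(u<b)&(v>=c)&(v<d)
def blob(m,name):
    p=P[m];print(name,m.sum(),"pix",u[m].mean().round(2),v[m].mean().round(2),"mean",p.mean(0).round(4),"zmed",np.median(p[:,2]).round(4));return p
m=box(200,280,130,205)&(P[...,2]>.118)&(P[...,2]<.1285)
blob(m,"lid+tab")
b=box(200,280,130,205)&(P[...,2]>.1283)&(P[...,2]<.136); pb=blob(b,"boss")
# lid circle from contour
def circ(mask,z):
    c=max(cv2.findContours(mask.astype(np.uint8),cv2.RETR_EXTERNAL,cv2.CHAIN_APPROX_NONE)[0],key=cv2.contourArea)
    q=np.array([plane(im,a,bb,z)[:2] for a,bb in c[:,0]]).astype(np.float32)
    return cv2.minEnclosingCircle(q),q
mk=((P[...,2]>.118)&(P[...,2]<.136)&box(222,280,130,205))
print("lid circ",circ(mk,.125)[0]); print("boss circ",circ(b,.130)[0])
pin=box(155,190,210,245)&(P[...,2]>.068)&(P[...,2]<.08); blob(pin,"pin head"); print(circ(pin,.074)[0])
pinb=box(155,190,210,245)&(px.sum(2)<150); blob(pinb,"pin black")
rt=box(155,195,205,245)&(P[...,2]>.036)&(P[...,2]<.045); c,q=circ(rt|pin,.04)
print("rest top rect",cv2.minAreaRect(q))
bar=box(220,260,200,240)&(P[...,2]>.09)&(P[...,2]<.105); blob(bar,"bar"); c,q=circ(bar,.098);print(cv2.minAreaRect(q),cv2.boxPoints(cv2.minAreaRect(q)))
base=box(200,280,130,245)&(P[...,2]>.055)
c,q=circ(base,.06)
d=box(220,260,200,240)&(P[...,2]>.0665)&(P[...,2]<.106); print("disc",circ(d,.07)[0])
# base sides
pb=P[box(205,285,190,245)&(P[...,2]>.05)&(P[...,2]<.064)];print(cv2.minAreaRect(pb[:,:2].astype(np.float32)))
print("eye hole",plane(im,213.65,161.95,.125), plane(im,213.65,161.95,.122))
mt=box(200,221,145,175)&(P[...,2]>.118)&(P[...,2]<.130);blob(mt,"tab")
c,q=circ(mt,.125);print(q.min(0),q.max(0))
z=np.argwhere(box(207,222,155,170)&(P[...,2]<.11));print(z.tolist())
# white line
wl=box(225,240,205,222)&(P[...,2]>.06)&(px.min(2)>120);print([(a.tolist(),P[a[0],a[1]].round(4).tolist(),px[a[0],a[1]].tolist()) for a in np.argwhere(wl&(P[...,2]>.075))])
for n,bx in (("mug",box(155,192,125,165)),):
    print(n,circ(bx&(P[...,2]>.08)&(P[...,2]<.1),.089)[0])
print("z table",np.median(P[box(150,165,180,200)][:,2]))
E
```

```text
lid+tab 1508 pix 240.78 166.42 mean [ 0.608  -0.0207  0.1251] zmed 0.1253
boss 247 pix 243.37 166.12 mean [ 0.6078 -0.0273  0.1305] zmed 0.1304
lid circ ((0.6080853343009949, -0.02680031768977642), 0.05852396786212921)
boss circ ((0.6089726686477661, -0.02954683266580105), 0.022720562294125557)
pin head 57 pix 170.47 226.07 mean [0.4607 0.1666 0.0743] zmed 0.0745
((0.4605971872806549, 0.16685566306114197), 0.010828928090631962)
pin black 55 pix 171.22 225.71 mean [0.4615 0.1651 0.0723] zmed 0.074
rest top rect ((0.4606282711029053, 0.1670657992362976), (0.05106610059738159, 0.049515027552843094), 75.25390625)
bar 89 pix 235.72 218.71 mean [ 0.4773 -0.0053  0.0987] zmed 0.0989
((0.47741299867630005, -0.005241830833256245), (0.04802846908569336, 0.011754306964576244), 24.18596076965332) [[ 0.45309883 -0.00971919]
 [ 0.4579146  -0.02044171]
 [ 0.50172716 -0.00076447]
 [ 0.4969114   0.00995805]]
disc ((0.4770156443119049, -0.005500508472323418), 0.027142269536852837)
((0.5008310675621033, -0.009714975953102112), (0.138771653175354, 0.12710519134998322), 80.75213623046875)
eye hole [0.620
[... 629 characters left out ...]
212], [163, 213], [163, 214], [167, 207], [167, 208], [168, 207], [168, 208], [168, 209], [168, 210], [168, 211], [168, 212], [168, 213], [168, 214], [169, 207], [169, 208], [169, 209], [169, 210], [169, 211], [169, 212], [169, 213], [169, 214], [169, 215], [169, 216], [169, 217], [169, 218], [169, 219], [169, 220]]
[([211, 232], [0.4971, 0.004, 0.0975], [140, 150, 146]), ([212, 232], [0.4945, 0.0039, 0.0991], [133, 143, 141]), ([212, 233], [0.4944, 0.0014, 0.0993], [155, 166, 161]), ([213, 233], [0.4919, 0.0014, 0.0997], [241, 254, 248]), ([214, 233], [0.4894, 0.0014, 0.099], [133, 143, 139])]
mug ((0.669036865234375, 0.17101052403450012), 0.04978889226913452)
z table 0.00044648937663460675
```

```bash
cat >> h.py <<'E'
def tool():
    from bench import telemetry
    s=telemetry.get_state(); return s,np.array(s["position"]),R.from_rotvec(s["tool_rot"]).as_matrix()
def go(target):
    """shift from measured TCP to target in tool units of 40mm"""
    s,p,M=tool(); return (M.T@(np.array(target)-p)/0.04).round(3)
E
python3 - <<'E'
from h import *
s,p,M=tool();print(M.round(3)); print(np.degrees(np.arctan2(M[1,2],M[0,2])), go([.4606,.1668,.223]))
im=load("top0.npz");P=pts(im)
for a in [(400,100),(400,200),(360,230),(300,90),(225,75),(245,65),(330,160)]: print(a,P[a[1],a[0]].round(3))
E
```

```text
[[-0.    -0.975  0.224]
 [-0.002  0.224  0.975]
 [-1.    -0.    -0.002]]
77.06581889832728 [ -0.018 -10.288  -9.596]
(400, 100) [ 0.686 -0.315  0.386]
(400, 200) [ 0.507 -0.315  0.365]
(360, 230) [ 0.445 -0.315  0.12 ]
(300, 90) [ 0.759 -0.157  0.246]
(225, 75) [0.797 0.009 0.242]
(245, 65) [ 0.908 -0.034  0.041]
(330, 160) [ 0.641 -0.274 -0.001]
```

```bash
python3 -m creep '[{"fingers":1,"x":0,"y":-5.1,"z":-4.8,"twist":0},{"fingers":1,"x":0,"y":-10.3,"z":-9.6,"twist":0},{"fingers":1,"x":0,"y":-10.3,"z":-9.6,"twist":0},{"fingers":1,"x":0,"y":-10.3,"z":-9.6,"twist":0},{"fingers":1,"x":0,"y":-10.3,"z":-9.6,"twist":0},{"fingers":1,"x":0,"y":-10.3,"z":-9.6,"twist":0},{"fingers":1,"x":0,"y":-10.3,"z":-9.6,"twist":0},{"fingers":1,"x":0,"y":-10.3,"z":-9.6,"twist":0},{"fingers":1,"x":0,"y":-10.3,"z":-9.6,"twist":0},{"fingers":1,"x":0,"y":-10.3,"z":-9.6,"twist":0},{"fingers":1,"x":0,"y":-10.3,"z":-9.6,"twist":0},{"fingers":1,"x":0,"y":-10.3,"z":-9.6,"twist":0},{"fingers":1,"x":0,"y":-10.3,"z":-9.6,"twist":0},{"fingers":1,"x":0,"y":-10.3,"z":-9.6,"twist":0},{"fingers":1,"x":0,"y":-10.3,"z":-9.6,"twist":0},{"fingers":1,"x":0,"y":-10.3,"z":-9.6,"twist":0},{"fingers":1,"x":0,"y":-10.3,"z":-9.6,"twist":0},{"fingers":1,"x":0,"y":-10.3,"z":-9.6,"twist":0},{"fingers":1,"x":0,"y":-10.3,"z":-9.6,"twist":0},{"fingers":1,"x":0,"y":-10.3,"z":-9.6,"twist":0}]' 20
python3 - <<'E'
from h import *
s,p,M=tool();print(s["joint_positions"],M.round(3)); print(go([.4606,.1668,.047]))
from bench import viewer
im=viewer.get_image("side");np.savez("side1.npz",**im);cv2.imwrite("pics/side1.png",im["pixels"][:,:,::-1])
im=viewer.get_image("top");np.savez("top1.npz",**im);cv2.imwrite("pics/top1.png",im["pixels"][:,:,::-1])
E
```

```text
time: 1.77
position: [0.4606, 0.1681, 0.2225]
tool_rot: [-1.043, 1.307, 1.043]
ft_force: [0.6, -0.6, -0.3]
grip_width: 0.997
[-0.79239615 -0.03182646  0.38243689  1.84797992  0.01214354  1.32326355
  0.9342515 ] [[-0.    -0.975  0.222]
 [ 0.     0.222  0.975]
 [-1.     0.     0.   ]]
[ 4.387 -0.009 -0.033]
```

View pics/side1.png

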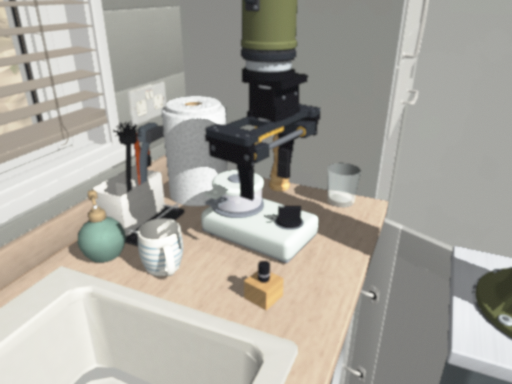

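View pics/top1.png

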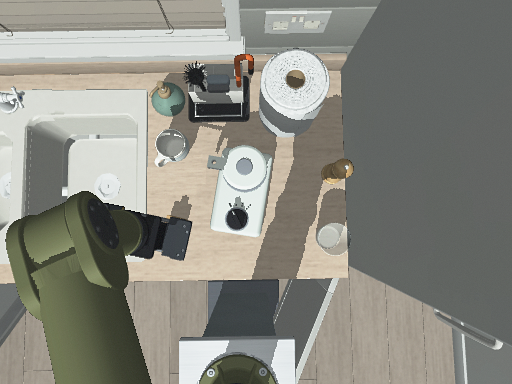

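The side view (pin at (264,270)) shows the open gripper hanging above and beyond the pin. The top view has it over the rest at about (165,238). I'll cross-check the pin with the side view before going down.

```bash
python3 - <<'E'
from h import *
im=load("side1.npz");P=pts(im);px=im["pixels"].astype(int);h,w=im["z_map"].shape;v,u=np.mgrid[:h,:w]
m=(u>250)&(u<280)&(v>255)&(v<290)&(P[...,2]>.045)&(P[...,2]<.085)&(abs(P[...,0]-.46)<.03)&(abs(P[...,1]-.167)<.03)
p=P[m];print(m.sum(),p.min(0),p.max(0))
t=p[p[:,2]>.0725];print("top",t.mean(0),len(t))
c=p[p[:,2]<.070]
# circle fit r=11 of side surface
from scipy.optimize import least_squares
r=least_squares(lambda a:np.hypot(c[:,0]-a[0],c[:,1]-a[1])-.011,[.46,.167],loss="soft_l1",f_scale=.001);print(r.x,np.abs(r.fun).mean())
print("proj pin top",proj(im,[.4606,.1668,.074]))
E
```

```text
244 [0.45203445 0.15625505 0.04516529] [0.47261332 0.17855064 0.07668516]
top [0.46262093 0.16734707 0.07465095] 82
[0.46335957 0.16540529] 0.0005941835568201321
proj pin top (np.float64(265.2942854986089), np.float64(264.0429595505932))
```

```bash
python3 -m creep '[{"fingers":1,"x":0.9,"y":-0.04,"z":-0.04,"twist":0},{"fingers":1,"x":1.8,"y":-0.04,"z":-0.04,"twist":0},{"fingers":1,"x":2.7,"y":-0.04,"z":-0.04,"twist":0},{"fingers":1,"x":3.3,"y":-0.04,"z":-0.04,"twist":0},{"fingers":1,"x":3.8,"y":-0.04,"z":-0.04,"twist":0},{"fingers":1,"x":4.2,"y":-0.04,"z":-0.04,"twist":0},{"fingers":1,"x":4.38,"y":-0.04,"z":-0.04,"twist":0},{"fingers":1,"x":4.38,"y":-0.04,"z":-0.04,"twist":0},{"fingers":0.15,"x":4.38,"y":-0.04,"z":-0.04,"twist":0},{"fingers":0.15,"x":4.38,"y":-0.04,"z":-0.04,"twist":0},{"fingers":0.1,"x":4.38,"y":-0.04,"z":-0.04,"twist":0},{"fingers":0.1,"x":4.38,"y":-0.04,"z":-0.04,"twist":0},{"fingers":0.1,"x":4.38,"y":-0.04,"z":-0.04,"twist":0},{"fingers":0.1,"x":4.38,"y":-0.04,"z":-0.04,"twist":0},{"fingers":0.1,"x":4.38,"y":-0.04,"z":-0.04,"twist":0},{"fingers":0.1,"x":4.38,"y":-0.04,"z":-0.04,"twist":0}]' 20
python3 - <<'E'
from h import *
from bench import viewer
im=viewer.get_image("side");np.savez("side2.npz",**im);cv2.imwrite("pics/side2.png",cv2.resize(im["pixels"][120:340,180:340,::-1],None,fx=2.7,fy=2.7))
E
```

```text
time: 3.2
position: [0.4624, 0.1651, 0.0475]
tool_rot: [-1.041, 1.307, 1.041]
ft_force: [0.4, 0.9, 0.0]
grip_width: 0.482
```

View pics/side2.png

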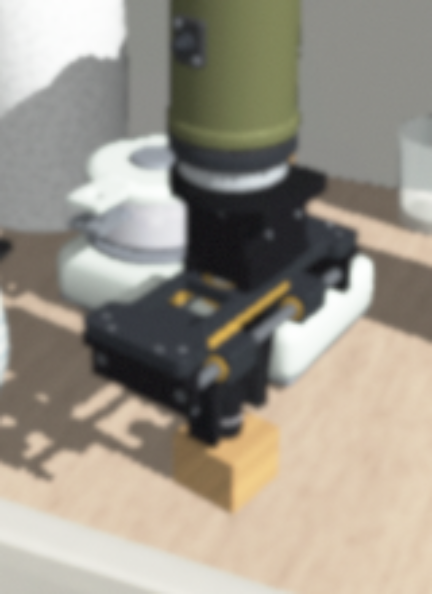

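The fingers straddle the pin head (crop (230,425)) just above the rest. They're still closing at an opening of 0.48.

```bash
python3 -m creep '[{"fingers":0.1,"x":0},{"fingers":0.1,"x":0},{"fingers":0.1,"x":0},{"fingers":0.1,"x":0},{"fingers":0.1,"x":0},{"fingers":0.1,"x":0},{"fingers":0.1,"x":0},{"fingers":0.1,"x":0}]' 20
```

```text
$[0]: bad value
```

```bash
python3 -m creep '[{"fingers":0.1,"x":0,"y":0,"z":0,"twist":0},{"fingers":0.1,"x":0,"y":0,"z":0,"twist":0},{"fingers":0.1,"x":0,"y":0,"z":0,"twist":0},{"fingers":0.1,"x":0,"y":0,"z":0,"twist":0},{"fingers":0.1,"x":0,"y":0,"z":0,"twist":0},{"fingers":0.1,"x":0,"y":0,"z":0,"twist":0},{"fingers":0.1,"x":0,"y":0,"z":0,"twist":0},{"fingers":0.1,"x":0,"y":0,"z":0,"twist":0}]' 20
```

```text
time: 3.92
position: [0.4623, 0.1651, 0.0473]
tool_rot: [-1.041, 1.308, 1.041]
ft_force: [-0.3, -0.3, 0.4]
grip_width: 0.248
```

```bash
python3 -m creep '[{"fingers":0.1,"x":-0.3,"y":0,"z":0,"twist":0},{"fingers":0.1,"x":-0.9,"y":0,"z":0,"twist":0},{"fingers":0.1,"x":-1.6,"y":0,"z":0,"twist":0},{"fingers":0.1,"x":-2.3,"y":0,"z":0,"twist":0},{"fingers":0.1,"x":-3.0,"y":0,"z":0,"twist":0},{"fingers":0.1,"x":-3.5,"y":0,"z":0,"twist":0},{"fingers":0.1,"x":-3.7,"y":0,"z":0,"twist":0},{"fingers":0.1,"x":-3.7,"y":0,"z":0,"twist":0}]' 20
python3 - <<'E'
from h import *
from bench import viewer
print(go([.6215,.0475,.19]))
im=viewer.get_image("side");np.savez("side3.npz",**im);cv2.imwrite("pics/side3.png",cv2.resize(im["pixels"][120:340,180:340,::-1],None,fx=2.7,fy=2.7,interpolation=cv2.INTER_CUBIC))
E
```

```text
time: 4.58
position: [0.4634, 0.1656, 0.1972]
tool_rot: [-1.041, 1.304, 1.04]
ft_force: [0.2, 0.0, -0.8]
grip_width: 0.246
[ 0.186 -4.512 -1.993]
```

View pics/side3.png

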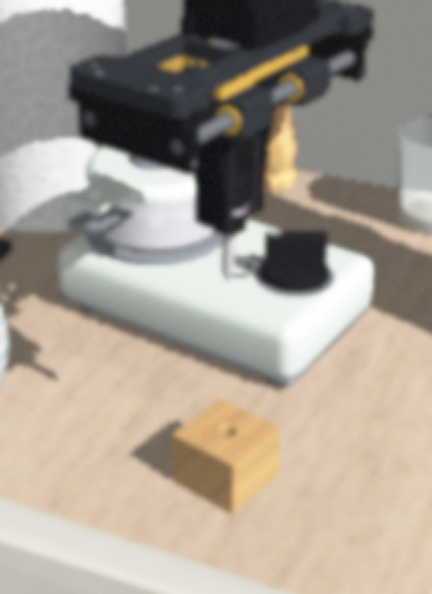

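The pin is lifted clear and hangs upright (tip at crop (230,277)), and the rest hole is visible at (230,432). Next I'll move it over the eyelet.

```bash
python3 -m creep '[{"fingers":0.1,"x":0,"y":-0.7,"z":-0.3,"twist":0},{"fingers":0.1,"x":0,"y":-1.5,"z":-0.65,"twist":0},{"fingers":0.1,"x":0,"y":-2.3,"z":-1.0,"twist":0},{"fingers":0.1,"x":0,"y":-3.1,"z":-1.35,"twist":0},{"fingers":0.1,"x":0,"y":-3.8,"z":-1.7,"twist":0},{"fingers":0.1,"x":0,"y":-4.3,"z":-1.9,"twist":0},{"fingers":0.1,"x":0.1,"y":-4.5,"z":-2.0,"twist":0},{"fingers":0.1,"x":0.1,"y":-4.5,"z":-2.0,"twist":0},{"fingers":0.1,"x":0.1,"y":-4.5,"z":-2.0,"twist":0}]' 20
python3 - <<'E'
from h import *
from bench import viewer
print(go([.6215,.0475,.19]))
im=viewer.get_image("side");np.savez("side4.npz",**im);cv2.imwrite("pics/side4.png",cv2.resize(im["pixels"][140:240,180:300,::-1],None,fx=6,fy=6,interpolation=cv2.INTER_CUBIC))
im=viewer.get_image("top");np.savez("top4.npz",**im);cv2.imwrite("pics/top4.png",cv2.resize(im["pixels"][120:240,150:290,::-1],None,fx=5,fy=5,interpolation=cv2.INTER_CUBIC))
E
```

```text
time: 5.38
position: [0.6182, 0.0473, 0.1891]
tool_rot: [-1.04, 1.311, 1.044]
ft_force: [0.3, 0.6, -1.3]
grip_width: 0.246
[-0.023 -0.078  0.023]
```

View pics/side4.png

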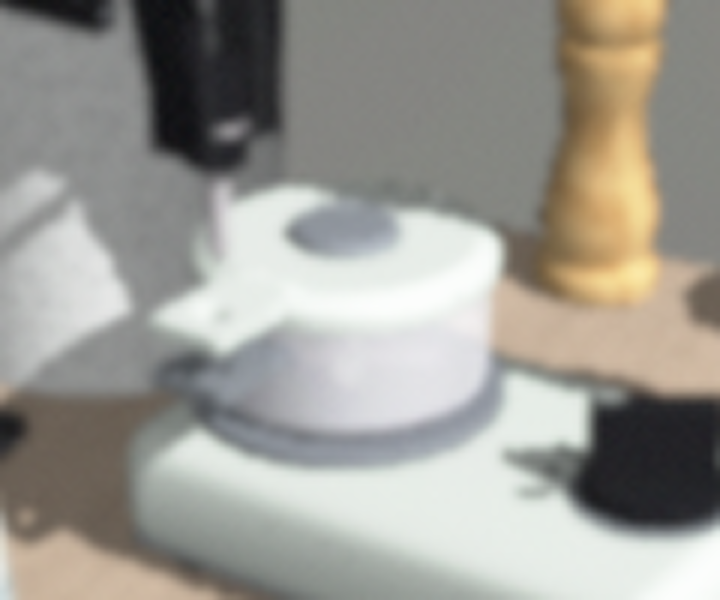

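View pics/top4.png

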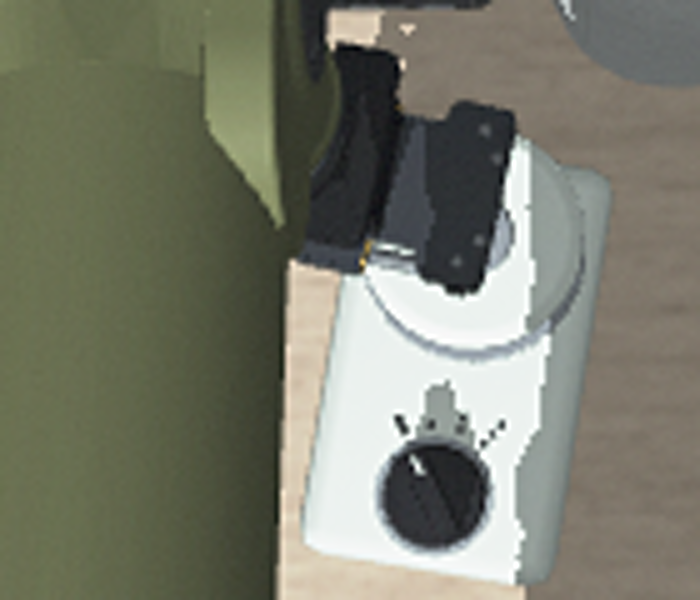

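The side crop shows the pin upright, with its tip at about (220,257), above and a little to the left of the tab hole at (225,314). The gripper hides the hole in the top view. I'll check this numerically.

```bash
python3 - <<'E'
from h import *
im=load("side4.npz");px=im["pixels"].astype(int)
print("hole->",plane(im,217.08,191.9,.125))
print("eye proj",proj(im,[.621,.048,.125]),"tip proj",proj(im,[.6182,.0473,.1458]),"collar",proj(im,[.6182,.0473,.1818]))
P=pts(im);h,w=im["z_map"].shape;v,u=np.mgrid[:h,:w]
g=px.sum(2)
print("hole patch");print(g[187:198,210:226])
print("rod patch");print(g[168:186,208:226])
m=(u>205)&(u<228)&(v>165)&(v<186)&(np.hypot(P[...,0]-.618,P[...,1]-.047)<.012)&(P[...,2]<.178)&(P[...,2]>.14)
print(m.sum(),P[m].mean(0),P[m].min(0),P[m].max(0)); print(u[m].min(),u[m].max())
for vv in range(170,186):
    k=m[vv]; 
    if k.any(): print(vv,u[vv][k],P[vv][k].mean(0).round(4))
E
```

```text
hole-> [0.61985238 0.04490025 0.125     ]
eye proj (np.float64(215.8537495911724), np.float64(192.41077752856583)) tip proj (np.float64(216.85544751021683), np.float64(183.32292495232738)) collar (np.float64(216.1961839436098), np.float64(166.9107826365844))
hole patch
[[419 431 461 518 594 658 682 692 696 697 701 702 702 704 705 706]
 [463 517 568 618 662 687 695 699 698 698 700 699 701 701 700 703]
 [556 618 667 689 700 705 702 699 698 699 701 700 698 700 702 705]
 [654 686 711 724 725 717 702 693 693 699 699 700 699 701 706 713]
 [690 709 725 735 730 710 682 668 676 691 699 699 701 705 711 719]
 [699 710 721 730 721 691 653 638 663 689 698 702 705 707 711 714]
 [690 696 705 713 705 682 658 656 675 694 702 706 706 701 690 677]
 [650 669 683 691 693 685 684 687 694 702 707 700 691 671 632 588]
 [564 599 623 650 669 680 690 700 704 699 688 670 636 588 537 508]
 [480 507 533 559 602 648 679 698 694 672 632 577 533 490 462 470]
 [427 437 447 473 514 576 647 670 650 590 527 487 462 446 439 457]]
rod patch
[[409 396 374 336 291 249 219 218 226 230 252 283 311 337 348 350 342 338]
 [404 4
[... 1257 characters left out ...]
2 709 704]]
51 [0.61739954 0.04880876 0.16409827] [0.61402335 0.04554658 0.14858811] [0.62147961 0.05145231 0.17798344]
215 218
170 [215 216 217 218] [0.617  0.0487 0.1759]
171 [215 216 217 218] [0.617  0.0488 0.1738]
172 [215 216 217 218] [0.6169 0.0491 0.1717]
173 [215 216 217 218] [0.6171 0.0491 0.1695]
174 [215 216 217 218] [0.6175 0.0485 0.167 ]
175 [215 216 217 218] [0.6173 0.049  0.1651]
176 [215 216 217 218] [0.6177 0.0483 0.1625]
177 [215 216 217 218] [0.6177 0.0486 0.1605]
178 [215 216 217 218] [0.6172 0.0495 0.1587]
179 [215 216 217 218] [0.6178 0.0486 0.156 ]
180 [215 216 217 218] [0.618  0.0485 0.1538]
181 [216 217 218] [0.6163 0.0496 0.1523]
182 [216 217] [0.6183 0.0483 0.1492]
```

```bash
python3 - <<'E'
from h import *
for f in ("side0.npz","top0.npz","side4.npz"):
    im=load(f);P=pts(im)
    # dense: supersample not needed; cells
    z=P[...,2]; m=(z>.1215)&(z<.1285)&(np.hypot(P[...,0]-.6205,P[...,1]-.048)<.04)
    p=P[m][:,:2]
    for hd in (-10.2,):
        a=np.radians(hd); ex=np.array([np.cos(a),np.sin(a)]); ey=np.array([-ex[1],ex[0]])
        q=(p-[.608,-.028])@np.array([ex,ey]).T
        t=q[q[:,1]>.066]
        print(f,len(t),"x range",np.percentile(t[:,0],[2,98]).round(4),t[:,0].min().round(4),t[:,0].max().round(4),"ymax",np.percentile(t[:,1],98).round(4),t[:,1].max().round(4))
        # pixel footprint ~2mm
        rect=cv2.minAreaRect(p[q[:,1]>.064].astype(np.float32));print(rect)
        xm=(np.percentile(t[:,0],2)+np.percentile(t[:,0],98))/2; y=np.percentile(t[:,1],98)-.015
        print("eye est",np.array([.608,-.028])+ex*xm+ey*y)
E
```

```text
side0.npz 121 x range [-0.0132  0.0165] -0.0156 0.0178 ymax 0.0923 0.0932
((0.6230195760726929, 0.04924308508634567), (0.028966274112462997, 0.033415619283914566), 79.71577453613281)
eye est [0.62330258 0.04775469]
top0.npz 109 x range [-0.0153  0.0139] -0.0156 0.0144 ymax 0.092 0.0924
((0.6214027404785156, 0.04911040514707565), (0.02801402285695076, 0.030059311538934708), 80.52299499511719)
eye est [0.62095647 0.04795315]
side4.npz 117 x range [-0.0132  0.0167] -0.0139 0.0176 ymax 0.0927 0.093
((0.6237753629684448, 0.04902386665344238), (0.028814716264605522, 0.03141907602548599), 80.18238830566406)
eye est [0.62349823 0.04819798]
```

```bash
python3 -m creep '[{"fingers":0.1,"x":0.2,"y":-0.07,"z":0.04,"twist":0},{"fingers":0.1,"x":0.35,"y":-0.07,"z":0.04,"twist":0},{"fingers":0.1,"x":0.35,"y":-0.07,"z":0.04,"twist":0},{"fingers":0.1,"x":0.35,"y":-0.07,"z":0.04,"twist":0},{"fingers":0.1,"x":0.35,"y":-0.07,"z":0.04,"twist":0},{"fingers":0.1,"x":0.35,"y":-0.07,"z":0.04,"twist":0}]' 20
python3 - <<'E'
from h import *
from bench import viewer
print(go([.622,.0485,.17]))
im=viewer.get_image("side");np.savez("side5.npz",**im);cv2.imwrite("pics/side5.png",cv2.resize(im["pixels"][150:230,180:280,::-1],None,fx=7,fy=7,interpolation=cv2.INTER_CUBIC))
E
```

```text
time: 5.98
position: [0.623, 0.0479, 0.1777]
tool_rot: [-1.041, 1.307, 1.041]
ft_force: [0.6, -0.6, -0.3]
grip_width: 0.249
[0.192 0.029 0.01 ]
```

View pics/side5.png

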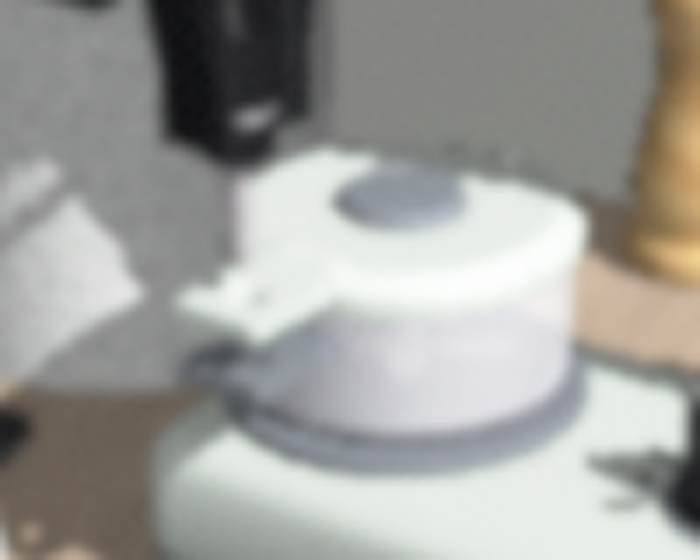

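The side crop shows the tip at about (245,262), just above the tab. The dark spot at (262,295) is the shadowed right wall of the hole, because the light comes from the right. I'll trust the tab-outline estimates of (0.621–0.623, 0.048) instead, and lower gently while watching the force.

```bash
python3 -m creep '[{"fingers":0.1,"x":0.1,"y":0.02,"z":0,"twist":0},{"fingers":0.1,"x":0.2,"y":0.02,"z":0,"twist":0},{"fingers":0.1,"x":0.3,"y":0.02,"z":0,"twist":0},{"fingers":0.1,"x":0.4,"y":0.02,"z":0,"twist":0},{"fingers":0.1,"x":0.4,"y":0.02,"z":0,"twist":0},{"fingers":0.1,"x":0.4,"y":0.02,"z":0,"twist":0}]' 20
python3 - <<'E'
from h import *
from bench import viewer
print(tool()[0]["ft_force"],tool()[0]["torque"],go([.622,.0485,.1323]))
im=viewer.get_image("side");np.savez("side6.npz",**im);cv2.imwrite("pics/side6.png",cv2.resize(im["pixels"][150:230,180:280,::-1],None,fx=7,fy=7,interpolation=cv2.INTER_CUBIC))
E
```

```text
time: 6.53
position: [0.6219, 0.0479, 0.1609]
tool_rot: [-1.041, 1.308, 1.042]
ft_force: [0.8, 0.5, -0.5]
grip_width: 0.247
[ 0.80469714  0.48371359 -0.49300637] [-0.02894379 -0.01599747 -0.0406232 ] [0.714 0.001 0.016]
```

View pics/side6.png

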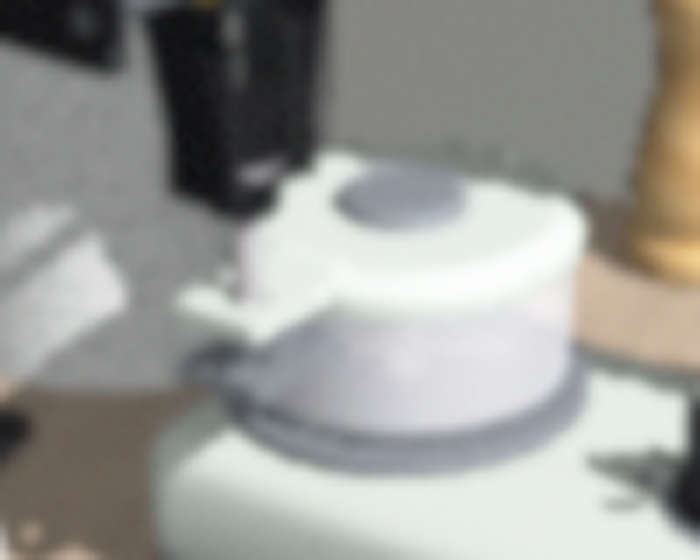

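The tip is 7 mm below the tab's upper face with no force, so it's in the hole. I'll keep lowering.

```bash
python3 -m creep '[{"fingers":0.1,"x":0.1,"y":0,"z":0.01,"twist":0},{"fingers":0.1,"x":0.2,"y":0,"z":0.01,"twist":0},{"fingers":0.1,"x":0.3,"y":0,"z":0.01,"twist":0},{"fingers":0.1,"x":0.4,"y":0,"z":0.01,"twist":0},{"fingers":0.1,"x":0.5,"y":0,"z":0.01,"twist":0},{"fingers":0.1,"x":0.5,"y":0,"z":0.01,"twist":0},{"fingers":0.1,"x":0.5,"y":0,"z":0.01,"twist":0}]' 20
```

```text
time: 7.17
position: [0.6221, 0.0482, 0.141]
tool_rot: [-1.041, 1.308, 1.041]
ft_force: [0.9, -0.5, -1.1]
grip_width: 0.247
```

```bash
python3 -m creep '[{"fingers":0.1,"x":0.08,"y":0,"z":0,"twist":0},{"fingers":0.1,"x":0.15,"y":0,"z":0,"twist":0},{"fingers":0.1,"x":0.2,"y":0,"z":0,"twist":0},{"fingers":0.1,"x":0.23,"y":0,"z":0,"twist":0},{"fingers":0.1,"x":0.25,"y":0,"z":0,"twist":0},{"fingers":0.1,"x":0.25,"y":0,"z":0,"twist":0},{"fingers":0.1,"x":0.25,"y":0,"z":0,"twist":0}]' 20
```

```text
time: 7.75
position: [0.6222, 0.0484, 0.1324]
tool_rot: [-1.041, 1.307, 1.042]
ft_force: [-3.0, 0.7, 5.6]
grip_width: 0.247
```

Seated: there is 5.6 N up at exactly the expected height. Now I'll release it and back off upward.

```bash
python3 -m creep '[{"fingers":0.5,"x":0.23,"y":0,"z":0,"twist":0},{"fingers":0.5,"x":-0.02,"y":0,"z":0,"twist":0},{"fingers":0.5,"x":-0.02,"y":0,"z":0,"twist":0},{"fingers":0.5,"x":-0.02,"y":0,"z":0,"twist":0},{"fingers":0.5,"x":-0.02,"y":0,"z":0,"twist":0},{"fingers":0.5,"x":-0.02,"y":0,"z":0,"twist":0},{"fingers":0.5,"x":-0.02,"y":0,"z":0,"twist":0}]' 20
python3 -m creep '[{"fingers":0.5,"x":-0.5,"y":0,"z":0,"twist":0},{"fingers":0.5,"x":-1.0,"y":0,"z":0,"twist":0},{"fingers":0.5,"x":-1.6,"y":0,"z":0,"twist":0},{"fingers":0.5,"x":-2.2,"y":0,"z":0,"twist":0},{"fingers":0.5,"x":-2.5,"y":0,"z":0,"twist":0},{"fingers":0.5,"x":-2.5,"y":0,"z":0,"twist":0},{"fingers":0.5,"x":-2.5,"y":0,"z":0,"twist":0}]' 20
python3 - <<'E'
from h import *
from bench import viewer
s,p,M=tool();print(p,s["joint_positions"],go([.4773,-.0053,.20]))
im=viewer.get_image("side");np.savez("side7.npz",**im);cv2.imwrite("pics/side7.png",cv2.resize(im["pixels"][140:260,180:340,::-1],None,fx=5,fy=5,interpolation=cv2.INTER_CUBIC))
P=pts(im);px=im["pixels"].astype(int).sum(2)
m=(np.hypot(P[...,0]-.622,P[...,1]-.048)<.02)&(P[...,2]>.13)&(P[...,2]<.17)
c=P[m];print(m.sum(),c.min(0),c.max(0),c[c[:,2]>.155].mean(0))
E
```

```text
time: 8.33
position: [0.6218, 0.0483, 0.1314]
tool_rot: [-1.041, 1.309, 1.042]
ft_force: [1.2, 0.6, 1.1]
grip_width: 0.498
time: 8.92
position: [0.6223, 0.0484, 0.2318]
tool_rot: [-1.041, 1.307, 1.041]
ft_force: [-0.9, 1.1, 0.0]
grip_width: 0.501
[0.62227045 0.04836201 0.23176275] [-0.5625336   0.28232413  0.54568224  1.52573338 -0.14813818  1.37471637
  1.33947922] [ 0.793  3.232 -2.119]
180 [0.61134478 0.03687605 0.13016303] [0.63326675 0.06060893 0.16125346] [0.62100884 0.05077128 0.15896435]
```

View pics/side7.png

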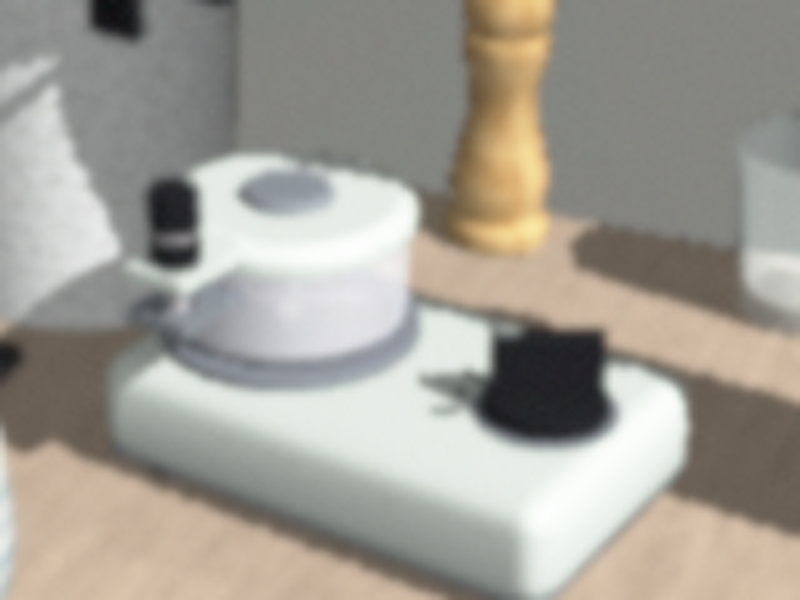

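The pin is home: in the crop its head (172,225) stands upright on the tab, and the measured head top is 0.159 m, as expected for seated. Now I'll go to the dial (crop (550,385)), turning the jaws 37° counter-clockwise to face across the bar.

```bash
python3 -m creep '[{"fingers":0.6,"x":0,"y":0.6,"z":-0.4,"twist":-1.2},{"fingers":0.6,"x":0,"y":1.3,"z":-0.85,"twist":-2.4},{"fingers":0.6,"x":0,"y":2.0,"z":-1.3,"twist":-3.6},{"fingers":0.6,"x":0,"y":2.7,"z":-1.75,"twist":-4.8},{"fingers":0.6,"x":0.3,"y":3.1,"z":-2.05,"twist":-6.0},{"fingers":0.6,"x":0.7,"y":3.22,"z":-2.11,"twist":-7.2},{"fingers":0.6,"x":0.7,"y":3.22,"z":-2.11,"twist":-7.4},{"fingers":0.6,"x":0.7,"y":3.22,"z":-2.11,"twist":-7.4},{"fingers":0.6,"x":0.7,"y":3.22,"z":-2.11,"twist":-7.4},{"fingers":0.6,"x":0.7,"y":3.22,"z":-2.11,"twist":-7.4},{"fingers":0.6,"x":0.7,"y":3.22,"z":-2.11,"twist":-7.4}]' 20
python3 - <<'E'
from h import *
from bench import viewer
s,p,M=tool();print(p,s["joint_positions"],go([.478,-.005,.076]),np.degrees(np.arctan2(M[1,2],M[0,2])))
im=viewer.get_image("side");np.savez("side8.npz",**im);cv2.imwrite("pics/side8.png",cv2.resize(im["pixels"][100:260,180:380,::-1],None,fx=3.7,fy=3.7,interpolation=cv2.INTER_CUBIC))
P=pts(im)
m=(np.hypot(P[...,0]-.478,P[...,1]+.005)<.035)&(P[...,2]>.0935)&(P[...,2]<.104)
c=P[m];print(m.sum(),cv2.minAreaRect(c[:,:2].astype(np.float32)))
E
```

```text
time: 9.88
position: [0.4787, -0.0048, 0.2045]
tool_rot: [-1.512, 0.981, 1.51]
ft_force: [0.3, 0.1, -0.6]
grip_width: 0.602
[ 0.47870062 -0.00479827  0.20450537] [-0.57796581 -0.05692883  0.51791962  1.9029251   0.02994807  1.28770275
  1.92096836] [3.213 0.019 0.005] 114.02222241294135
109 ((0.47892194986343384, -0.005249612033367157), (0.04787139594554901, 0.013578549027442932), 26.820884704589844)
```

View pics/side8.png

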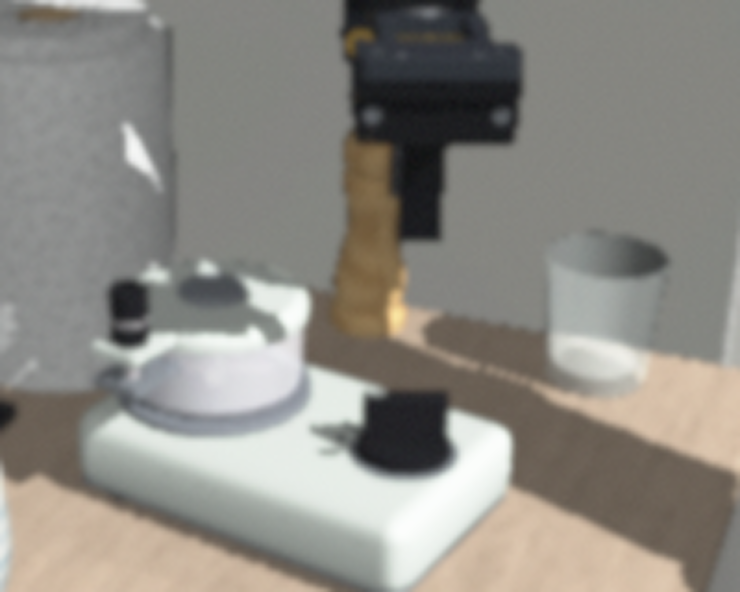

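The dial agrees in both views (about (0.478,-0.005), bar angle about 25°), and the gripper hangs above it. Now I'll lower and grip.

```bash
python3 -m creep '[{"fingers":0.6,"x":0.8,"y":0.02,"z":0,"twist":0},{"fingers":0.6,"x":1.6,"y":0.02,"z":0,"twist":0},{"fingers":0.6,"x":2.2,"y":0.02,"z":0,"twist":0},{"fingers":0.6,"x":2.7,"y":0.02,"z":0,"twist":0},{"fingers":0.6,"x":3.0,"y":0.02,"z":0,"twist":0},{"fingers":0.6,"x":3.18,"y":0.02,"z":0,"twist":0},{"fingers":0.6,"x":3.18,"y":0.02,"z":0,"twist":0},{"fingers":0.6,"x":3.18,"y":0.02,"z":0,"twist":0}]' 50
python3 -m creep '[{"fingers":0,"x":0,"y":0,"z":0,"twist":0},{"fingers":0,"x":0,"y":0,"z":0,"twist":0},{"fingers":0,"x":0,"y":0,"z":0,"twist":0},{"fingers":0,"x":0,"y":0,"z":0,"twist":0},{"fingers":0,"x":0,"y":0,"z":0,"twist":0},{"fingers":0,"x":0,"y":0,"z":0,"twist":0},{"fingers":0,"x":0,"y":0,"z":0,"twist":0},{"fingers":0,"x":0,"y":0,"z":0,"twist":0},{"fingers":0,"x":0,"y":0,"z":0,"twist":0},{"fingers":0,"x":0,"y":0,"z":0,"twist":0},{"fingers":0,"x":0,"y":0,"z":0,"twist":0},{"fingers":0,"x":0,"y":0,"z":0,"twist":0}]' 50
python3 -c "
from h import *
s,p,M=tool();print(s['torque'],s['ft_force'])"
```

```text
time: 10.6
position: [0.4776, -0.0054, 0.0773]
tool_rot: [-1.512, 0.981, 1.511]
ft_force: [0.3, 0.2, -0.6]
grip_width: 0.599
time: 11.6
position: [0.4778, -0.0069, 0.0771]
tool_rot: [-1.513, 0.982, 1.509]
ft_force: [2.6, -5.1, -1.3]
grip_width: 0.13
[-1.12108575 -0.50861649  0.03625693] [ 2.5793851  -5.08305354 -1.28164384]
```

The grip is on the 12 mm bar (opening 0.13 ≈ 11 mm). Turning clockwise.

```bash
python3 -m creep '[{"fingers":0,"x":0,"y":0,"z":0,"twist":1},{"fingers":0,"x":0,"y":0,"z":0,"twist":2},{"fingers":0,"x":0,"y":0,"z":0,"twist":3},{"fingers":0,"x":0,"y":0,"z":0,"twist":4},{"fingers":0,"x":0,"y":0,"z":0,"twist":5},{"fingers":0,"x":0,"y":0,"z":0,"twist":6},{"fingers":0,"x":0,"y":0,"z":0,"twist":7},{"fingers":0,"x":0,"y":0,"z":0,"twist":8},{"fingers":0,"x":0,"y":0,"z":0,"twist":9},{"fingers":0,"x":0,"y":0,"z":0,"twist":10},{"fingers":0,"x":0,"y":0,"z":0,"twist":11},{"fingers":0,"x":0,"y":0,"z":0,"twist":12},{"fingers":0,"x":0,"y":0,"z":0,"twist":13},{"fingers":0,"x":0,"y":0,"z":0,"twist":13.5},{"fingers":0,"x":0,"y":0,"z":0,"twist":13.9},{"fingers":0,"x":0,"y":0,"z":0,"twist":13.9},{"fingers":0,"x":0,"y":0,"z":0,"twist":13.9}]' 50
python3 - <<'E'
from h import *
from bench import viewer
s,p,M=tool();print(p,s["torque"],s["ft_force"],np.degrees(np.arctan2(M[1,2],M[0,2])),s["joint_positions"])
for n,(a,b,c,d) in (("side",(100,280,160,400)),("top",(100,260,140,300))):
    im=viewer.get_image(n);np.savez(n+"9.npz",**im);cv2.imwrite(f"pics/{n}9.png",cv2.resize(im["pixels"][a:b,c:d,::-1],None,fx=3.3,fy=3.3,interpolation=cv2.INTER_CUBIC))
E
```

```text
time: 13.02
position: [0.4781, -0.0056, 0.0771]
tool_rot: [-0.61, 1.482, 0.608]
ft_force: [4.4, -3.0, -3.0]
grip_width: 0.133
[ 0.47806881 -0.00561869  0.07713557] [-0.59421102 -0.9992949   0.20402596] [ 4.39302925 -3.00003468 -3.01466318] 44.631476880697505 [-0.62046673  0.08396612  0.60327047  2.05720706 -0.05559659  1.0137095
  0.78943465]
```

View pics/side9.png

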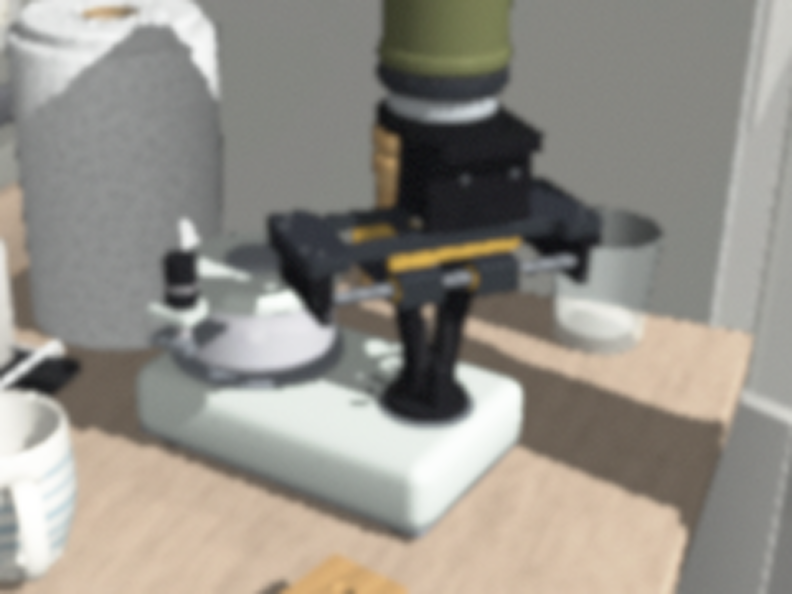

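View pics/top9.png

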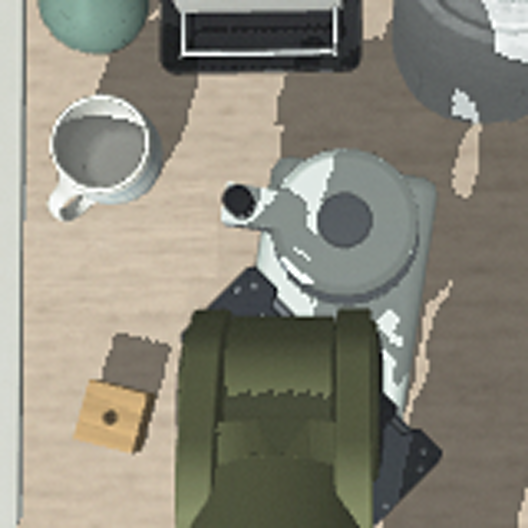

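The side crop shows the fingers pinching the bar (430,350), and the pin head (180,280) is still upright. In the top view the pin is at (240,200) and the mug is unmoved. The jaws turned 69.4° (1.21 rad) with a reaction moment of about 0.2 N m. I'll add 2° of margin and hold.

```bash
python3 -m creep '[{"fingers":0,"x":0,"y":0,"z":0,"twist":0.2},{"fingers":0,"x":0,"y":0,"z":0,"twist":0.4},{"fingers":0,"x":0,"y":0,"z":0,"twist":0.4},{"fingers":0,"x":0,"y":0,"z":0,"twist":0.4},{"fingers":0,"x":0,"y":0,"z":0,"twist":0.4},{"fingers":0,"x":0,"y":0,"z":0,"twist":0.4},{"fingers":0,"x":0,"y":0,"z":0,"twist":0.4},{"fingers":0,"x":0,"y":0,"z":0,"twist":0.4},{"fingers":0,"x":0,"y":0,"z":0,"twist":0.4},{"fingers":0,"x":0,"y":0,"z":0,"twist":0.4},{"fingers":0,"x":0,"y":0,"z":0,"twist":0.4},{"fingers":0,"x":0,"y":0,"z":0,"twist":0.4},{"fingers":0,"x":0,"y":0,"z":0,"twist":0.4},{"fingers":0,"x":0,"y":0,"z":0,"twist":0.4},{"fingers":0,"x":0,"y":0,"z":0,"twist":0.4},{"fingers":0,"x":0,"y":0,"z":0,"twist":0.4},{"fingers":0,"x":0,"y":0,"z":0,"twist":0.4},{"fingers":0,"x":0,"y":0,"z":0,"twist":0.4},{"fingers":0,"x":0,"y":0,"z":0,"twist":0.4}]' 50
python3 - <<'E'
from h import *
from bench import viewer
s,p,M=tool();print(p,s["torque"],s["ft_force"],np.degrees(np.arctan2(M[1,2],M[0,2])))
im=viewer.get_image("top");P=pts(im)
m=(np.hypot(P[...,0]-.622,P[...,1]-.048)<.02)&(P[...,2]>.15)&(P[...,2]<.17);print("pin top",m.sum(),P[m].mean(0))
im=viewer.get_image("side");P=pts(im);np.savez("side10.npz",**im)
cv2.imwrite("pics/side10.png",cv2.resize(im["pixels"][180:240,255:325,::-1],None,fx=9,fy=9,interpolation=cv2.INTER_CUBIC))
# fit bar/finger, visible bar top near dial
m=(np.hypot(P[...,0]-.478,P[...,1]+.005)<.03)&(P[...,2]>.094)&(P[...,2]<.101);print(m.sum(),P[m][::6].round(4))
E
```

```text
time: 14.7
position: [0.4781, -0.0056, 0.0771]
tool_rot: [-0.583, 1.489, 0.581]
ft_force: [5.5, -3.1, -3.9]
grip_width: 0.134
[ 0.47810133 -0.00556955  0.07713741] [-0.58162973 -1.05441041  0.27285518] [ 5.49189704 -3.05263143 -3.94598069] 42.646205397798184
pin top 63 [0.61954392 0.04884604 0.15951238]
89 [[ 4.832e-01 -1.920e-02  9.830e-02]
 [ 4.799e-01 -1.000e-02  9.880e-02]
 [ 4.787e-01 -6.700e-03  9.840e-02]
 [ 4.902e-01  3.600e-03  9.860e-02]
 [ 4.664e-01 -2.400e-03  1.009e-01]
 [ 4.799e-01  8.300e-03  1.009e-01]
 [ 4.698e-01  1.000e-04  9.910e-02]
 [ 4.862e-01  8.300e-03  9.710e-02]
 [ 4.740e-01  6.600e-03  9.900e-02]
 [ 4.647e-01 -4.500e-03  9.560e-02]
 [ 4.797e-01  8.300e-03  9.630e-02]
 [ 4.672e-01  7.300e-03  9.870e-02]
 [ 4.758e-01  6.800e-03  9.410e-02]
 [ 4.618e-01  1.080e-02  9.940e-02]
 [ 4.625e-01  8.100e-03  9.550e-02]]
```

View pics/side10.png

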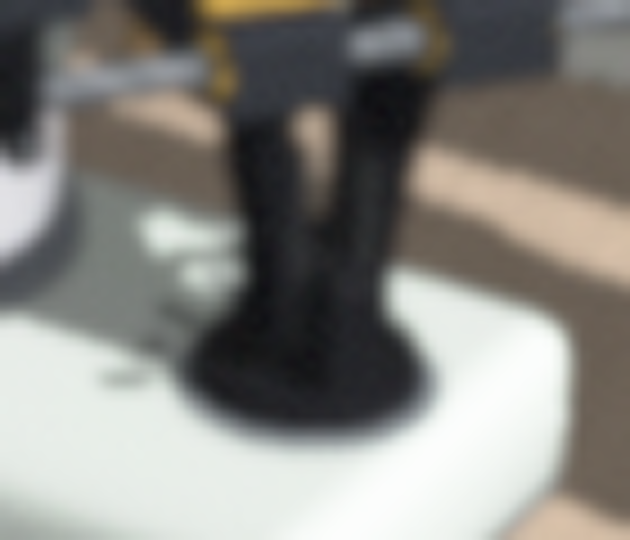

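The bar end visible at (0.462,0.010) against the dial centre at (0.478,-0.0055) puts the bar along about 135°/-45°, so the dial is at about 1.2 rad or more. The grip width barely changed, so there was no slip, and the pin top is still at 0.1595 m. Handing in.

```bash
python3 -c "
from bench import workorder,telemetry
print(workorder.close_job()); s=telemetry.get_state(); print(s['time'],s['grip_width'],s['torque'])"
```

```text
the job is handed in; nothing more can be done
None
the job is handed in; nothing more can be done
```

I moved the locking pin from its rest into the lid's eyelet and let go of it. Then I gripped the dial, turned it clockwise to the third position and handed the job in at about 14.8 s, still holding it with a 50 N grip. No verdict was reported.

**Pin:** It went through both tabs without catching. It seated with 5.6 N of push-back at the expected height. After release it stood upright with its head top at about 159 mm, where it should be when home. The last check still read 159.5 mm.

**Dial:** I can't read the dial angle directly. The jaws turned about 71° (1.24–1.25 rad), and the visible end of the bar points the same way to within a couple of degrees. The opening only went from 0.130 to 0.134, so there was no real slip. The turning moment was 0.27 N m, above the stated 0.14 N m for holding, so the dial may be pressed a little towards its hard stop.

**Disagreements:** The two cameras differ by about 2 mm in x. In the last top view the pin's head read about 2.5 mm off from where I released it. I put this down to that camera offset, and it is within the 6 mm allowed.

**Bystanders:** I didn't measure the mug, mill and glass again. The arm never came near them. The mug and glass looked unmoved in the last full views; the gripper partly hid the mill.

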